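# Find the tin with the loose bearing and hold it over the parts dish

## Robot

A 6-joint arm with a two-finger parallel gripper is mounted at the origin on a cart in front of the work surface, level with it; the furniture and walls round the work are solid. World frame = base frame: x ahead of the robot, y to its left, z up, the work surface at z = 0. Lengths are in m, angles in rad, forces in N, time in s.
With the tool pointing down it reaches from about 0.25 to 0.725 m from the base axis. Payload 4 kg.
Tool frame: the origin (TCP) lies midway between the tips of the shut fingers; the grasp point (between the pads) lies bot.pinch_z behind it (bot.pinch_z is the distance from the TCP to the grasp point, in m); z points along the fingers, y is the line along which they close (so a half turn about z gives the same grasp; the last joint's range is limited). The gripper opens to 85 mm and grips with 20 to 120 N. Pads are 22 mm wide; open, the fingers measure 114 mm over their backs; the gripper's body (76 mm by 85 mm) begins 54 mm behind the grasp point. The pads swing forward as they close: fully open they stand 13 mm farther back than shut.
Start: joints at [-1.323, 0.241, 0.005, 1.335, 0, 1.571], TCP at [0.123, -0.485, 0.231] pointing down, gripper open.
Joint ranges: [-2.72, 2.72], [-1.05, 1.87], [-1.09, 1.28], [-1.99, 2.15], [-1.42, 1.44], [-3.14, 3.14]. Speed limits (rad/s): [2.79, 2.79, 3.14, 3.14, 3.14, 3.14].

## Interface

Orientations are given as a unit quaternion [x, y, z, w].
In Python, from workcell import bot gives the robot as it stands.
- The arm moves only by the shell command python3 jog.py FILE, which reads ROWS from the file FILE. ROWS is 1 to 10 rows, one to a line, with the numbers parted by spaces; each row has 7 numbers: a rotation vector rx, ry, rz in rad, then dx, dy, dz in units of 25 mm, then the finger opening in m; each row is the pose to reach, as a shift and turn from the pose commanded when the command began, along the tool's axes at that moment; what a row does not reach only later rows make up. A row lasts 1/8 s, in which the tool goes at most 0.0625 m and 0.188 rad, less where a joint would pass 70% of its speed; a pose out of reach is approached as far as the arm can. The fingers move at their own pace and stop on an object; the grip force is fixed at half the most. Time passes only in rows, so rows that do not move let the fingers close. It prints the time, the measured TCP pose, the force, the opening and the grip force at its end. Input that does not fit is refused with a message, and nothing moves.
- bot.get_obs(): the state, without advancing time (a new reading comes with each control period).
- bot.camera(name): name is "scene" or "top"; returns the picture (384x512x3 uint8, red, green, blue); there is no depth.
- bot.calibration(name): a dict with "mtx" (3x3 intrinsics, pixels), "R" (3x3) and "t" (3): a world point X has camera coordinates R X + t. Camera axes: x right, y down, z forward; pixel columns grow to the right and rows downward; lengths in m; the calibration is good to about 2 mm. A picture is of the moment at which its call begins. calibration takes no time and is no camera call.
- bot.job_done(): hands the job in; it is judged then, once.
The state is a dict: "clock": time; "joint_pos": joint angles; "joint_vel": joint speeds; "tau": joint torques, N m; "eef_pos": TCP position; "tool_rot": TCP orientation; "ft_force": force on the tool from outside, world axes, zero at the start; "ft_torque": the same for the moment, N m; "grip_width": finger opening in m; "grasp_force": force on a finger pad.
Only numpy, scipy, OpenCV 4.12 (cv2) and the standard library are available. Lean on these libraries where they do the work, as an engineer would, in place of code of your own. Each camera call takes 0.05 s, during which the arm holds its last target. There are 200 camera calls.

## Task

Two of the three green tins in the wooden stand are packed tight, but in one a steel bearing lies loose and rattles when the tin is shaken. Find it by lifting the tins out one after another and shaking them end to end (lengthwise, well clear of the stand); stand every quiet tin back upright in a groove of the stand, fully down, and leave the other things on the bench alone. Finish while still holding the rattling tin: gripped, upright as it stood and still, over the middle of the round steel dish, about a hand's breadth above it and not touching it, ready to be opened there.

Things in the scene. Friction and masses are not known exactly. Their poses are not given: they have to be found in the camera images.
- tin_a: One of three alike shut green tins filed on edge in the wooden stand: 31 mm thick, 113 mm long, 74 mm tall as it stands (a dark tab at one end not counted). 0.13 to 0.25 kg plus 180 g of contents: weight does not tell. Origin: middle of its flat bottom face. Own x points straight down as it stands, y along its length, z through its thickness to the lid.
- tin_b: One of three alike shut green tins filed on edge in the wooden stand: 31 mm thick, 113 mm long, 74 mm tall as it stands (a dark tab at one end not counted). 0.13 to 0.25 kg plus 180 g of contents: weight does not tell. Origin: middle of its flat bottom face. Own x points straight down as it stands, y along its length, z through its thickness to the lid.
- tin_c: One of three alike shut green tins filed on edge in the wooden stand: 31 mm thick, 113 mm long, 74 mm tall as it stands (a dark tab at one end not counted). 0.13 to 0.25 kg plus 180 g of contents: weight does not tell. Origin: middle of its flat bottom face. Own x points straight down as it stands, y along its length, z through its thickness to the lid.
- tin_a_mid (a point): Middle of the body of tin_a: half of its length and thickness, 37 mm above the edge it stands on and 37 mm below its top edge. What is inside is either packed tight or one round steel bearing (180 g, 38 mm across) that rolls about 34 mm either way along the tin's length and knocks at its ends; once the tin is level and still it stays where it ran to, so the balance shifts.
- tin_b_mid (a point): Middle of the body of tin_b: half of its length and thickness, 37 mm above the edge it stands on and 37 mm below its top edge. What is inside is either packed tight or one round steel bearing (180 g, 38 mm across) that rolls about 34 mm either way along the tin's length and knocks at its ends; once the tin is level and still it stays where it ran to, so the balance shifts.
- tin_c_mid (a point): Middle of the body of tin_c: half of its length and thickness, 37 mm above the edge it stands on and 37 mm below its top edge. What is inside is either packed tight or one round steel bearing (180 g, 38 mm across) that rolls about 34 mm either way along the tin's length and knocks at its ends; once the tin is level and still it stays where it ran to, so the balance shifts.
- rack: Fixed wooden stand, 260 x 120 x 34 mm, left of the work area. Origin: middle of the underside, on the bench. Own x runs across its three grooves (at x = -90, 0, +90 mm), y along them. Grooves are 36 mm wide, open at both ends; their black floor is 14 mm, the wood beside 34 mm above the origin. Tins stand with their middle over a groove's middle, y along the stand's y.
- dish: Round steel parts dish, 145 mm across, 35 mm high, standing alone, fixed, on the printed black mat before the cabinets, right of the work area (not those on the dark tray farther right). Origin: middle of the underside, 4 mm above the bench.
- mug: Bystander: red mug, 91 mm tall, front right. Origin at the underside.
- tube_carton: Bystander: white carton, 60 x 85 x 50 mm, back left. Origin at the underside.
- grease: Bystander: yellow tub with black lid, 82 mm across, 68 mm high, back left. Origin at the underside.
- marker: Bystander: marker pen, 135 x 17 mm, lying near the front edge. Origin at the underside.
- tape_roll: Bystander: black tape roll, 56 mm across, 19 mm high, front left. Origin at the underside.

How it is judged:
By the outcome, as a careful person would: the job done as asked, in the order asked, and still so for the second after the job is handed in, while the arm keeps its last pose, push and grip.
It also fails if it takes over 70 s, if anything falls off the work surface, if the arm or the gripper's body presses on something with over 40 N, if the wrist force passes 120 N, or if a joint passes its speed limit or range.

## Working session

There is one attempt and no reset: what is moved stays moved. The work goes in short steps, Python scripts to look and compute and a shell command to move; the robot and the scene stay as the last step left them, time stands still between calls to the robot, and variables do not carry over. Pictures are saved under pics/ and viewed, at most 10 in all, crops included, and the job is handed in when it is done.

```bash
ls; mkdir -p pics; python3 - <<'E'
from workcell import bot
import cv2
for n in("scene","top"):
    cv2.imwrite(f"pics/{n}0.png",bot.camera(n)[:,:,::-1])
    c=bot.calibration(n); print(n,c["mtx"].round(1).tolist(),c["R"].round(3).tolist(),c["t"].round(3).tolist())
o=bot.get_obs(); print(o, bot.pinch_z)
E
```

```text
jog.py
pics
workcell.py
scene [[352.7, 0.0, 261.2], [0.0, 352.7, 191.1], [0.0, 0.0, 1.0]] [[-0.654, -0.756, 0.021], [-0.439, 0.357, -0.824], [0.616, -0.548, -0.566]] [0.41, 0.279, 1.141]
top [[363.5, 0.0, 249.3], [0.0, 363.5, 186.9], [0.0, 0.0, 1.0]] [[0.427, -0.904, -0.003], [-0.792, -0.373, -0.482], [0.435, 0.208, -0.876]] [-0.205, 0.487, 1.338]
{'clock': 0.1, 'joint_pos': array([-1.32303213e+00,  2.41337419e-01,  3.85446664e-03,  1.33519616e+00,
       -3.30190526e-05,  1.57076991e+00]), 'joint_vel': array([-0.00109449, -0.00363711,  0.00115007, -0.0024808 ,  0.00049977,
       -0.00044297]), 'tau': array([ 1.03736427e-04, -3.73136723e+01,  2.53010595e+01,  1.08657047e-02,
       -1.00707528e-06, -6.23759902e-06]), 'eef_pos': array([ 0.12246991, -0.48418495,  0.23050038]), 'tool_rot': array([ 9.92334347e-01,  1.23578546e-01, -1.32694626e-04, -9.32142449e-04]), 'ft_force': array([ 0.08232283, -0.41172476, -0.2842339 ]), 'ft_torque': array([ 0.00422779,  0.06065005, -0.0315841 ]), 'grasp_force': 0.0, 'grip_width': 0.08513739827392083} 0.0187
```

View pics/scene0.png

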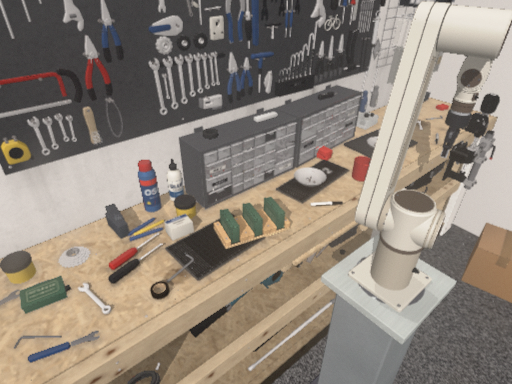

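View pics/top0.png

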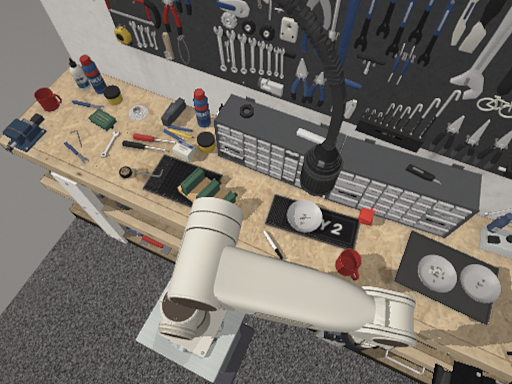

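The scene view shows the stand at about (250,225) with tins at (229,222), (252,217) and (273,211), and the dish at (310,177). In the top view the tins are near (192,182), (207,190) and (228,198), the last partly under the arm, and the dish is at (304,216). Next I'll measure with masks and a zoomed crop.

```bash
cat > h.py <<'E'
import numpy as np, cv2
from workcell import bot
def ray(n,u,v,z):
    c=bot.calibration(n);R,t=np.array(c["R"]),np.array(c["t"])
    C=-R.T@t; d=R.T@np.linalg.inv(c["mtx"])@[u,v,1]
    return C+d*(z-C[2])/d[2]
def proj(n,X):
    c=bot.calibration(n); p=np.array(c["mtx"])@(np.array(c["R"])@np.array(X)+np.array(c["t"])); return p[:2]/p[2]
E
python3 - <<'E'
from h import *
s=cv2.imread("pics/scene0.png");t=cv2.imread("pics/top0.png")
a=cv2.resize(s[160:260,180:340],None,fx=5,fy=5,interpolation=cv2.INTER_CUBIC)
b=cv2.resize(t[150:250,140:340],None,fx=4,fy=4,interpolation=cv2.INTER_CUBIC)
cv2.imwrite("pics/a.png",a);cv2.imwrite("pics/b.png",b)
for n,im,box in(("scene",s,(180,300,190,260)),("top",t,(160,250,150,220))):
    h=cv2.cvtColor(im,cv2.COLOR_BGR2HSV)
    x0,x1,y0,y1=box
    m=cv2.inRange(h,(60,60,20),(95,255,255));k=np.zeros_like(m);k[y0:y1,x0:x1]=m[y0:y1,x0:x1]
    N,_,st,ce=cv2.connectedComponentsWithStats(k)
    for i in range(1,N):
        if st[i,4]>20: print(n,st[i],ce[i].round(1))
for n,uv in(("scene",(310,177)),("top",(304,216))):print(ray(n,*uv,0.039))
E
```

```text
top [180 167  25  28 326] [192.2 180.1]
top [196 178  24  20 219] [209.8 189. ]
top [223 191  13  12  82] [229.9 197. ]
[ 0.53594782 -0.20622068  0.039     ]
[ 0.54349302 -0.21881233  0.039     ]
```

View pics/a.png

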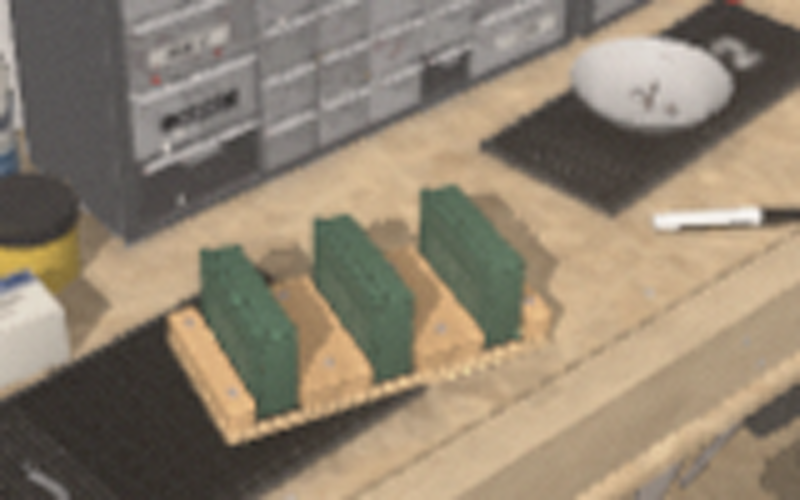

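View pics/b.png

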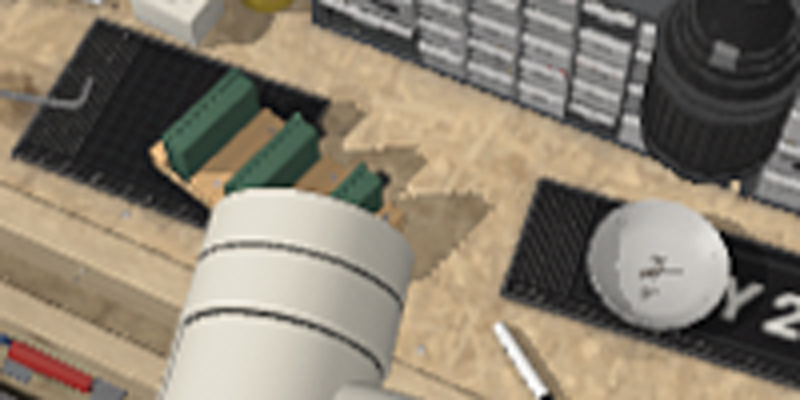

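The crop shows the tins clearly. I'll pick the tin top-face corners in the scene crop, cast them onto z=0.088 and cross-check with the top view.

```bash
python3 - <<'E'
from h import *
T={"L":[(202,250),(240,246),(297,322),(260,340)],"M":[(315,220),(348,214),(413,293),(376,310)],"R":[(420,190),(458,186),(523,262),(487,283)]}
for k,c in T.items():
    P=np.array([ray("scene",180+u/5,160+v/5,.088)[:2] for u,v in c])
    m=P.mean(0); print(k,m.round(4),"len",np.linalg.norm(P[1]-P[2]).round(3),np.linalg.norm(P[0]-P[3]).round(3),"thk",np.linalg.norm(P[0]-P[1]).round(3),np.linalg.norm(P[2]-P[3]).round(3),"dir",np.degrees(np.arctan2(*(P[1]-P[2])[::-1])).round(1), np.degrees(np.arctan2(*(P[0]-P[3])[::-1])).round(1),"top px",proj("top",[*m,.088]).round(1))
# top-view top-face corners of left tin
im=cv2.imread("pics/top0.png")
cv2.imwrite("pics/c.png",cv2.resize(im[155:215,165:255],None,fx=8,fy=8,interpolation=cv2.INTER_CUBIC))
E
```

```text
L [0.4804 0.2746] len 0.096 0.11 thk 0.028 0.031 dir -12.5 -14.6 top px [190.2 177.8]
M [0.4569 0.1911] len 0.104 0.113 thk 0.026 0.032 dir -13.3 -16.5 top px [204.9 189.7]
R [0.4329 0.1067] len 0.103 0.121 thk 0.03 0.037 dir -15.2 -18.2 top px [220.4 202.3]
```

View pics/c.png

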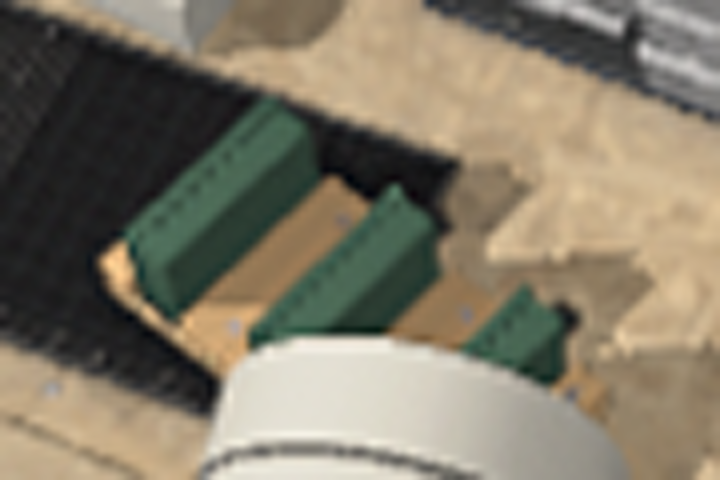

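The top view shows the left tin whole, with its top face at c.png (125,238), (268,97), (303,118) and (160,258). The other two show only their back ends. I'll triangulate the back top corners from the two views.

```bash
python3 - <<'E'
from h import *
def P(n):
    c=bot.calibration(n);return np.array(c["mtx"])@np.c_[c["R"],c["t"]]
def tri(s,t):
    s=np.array([180+s[0]/5,160+s[1]/5]);t=np.array([165+t[0]/8,155+t[1]/8])-0.4
    X=cv2.triangulatePoints(P("scene"),P("top"),s[:,None],t[:,None])[:,0];X=X[:3]/X[3]
    print(X.round(4),"err",(proj("scene",X)-s).round(1),(proj("top",X)-t).round(1))
for s,t in [((202,250),(268,97)),((240,246),(303,118)),((260,340),(125,238)),((297,322),(160,258)),((315,220),(397,183)),((348,214),(437,215)),((420,190),(527,285)),((458,186),(566,318))]: tri(s,t)
# dish: bright blob in each view
for n,(x0,x1,y0,y1) in(("scene",(285,335,160,195)),("top",(280,326,195,236))):
    im=cv2.imread(f"pics/{n}0.png")[y0:y1,x0:x1];h=cv2.cvtColor(im,cv2.COLOR_BGR2HSV)
    m=cv2.inRange(h,(0,0,120),(180,40,255));k,_=cv2.findContours(m,0,2);k=max(k,key=cv2.contourArea)
    e=cv2.fitEllipse(k);b=cv2.boundingRect(k);u,v=e[0][0]+x0,e[0][1]+y0
    print(n,e,b,u,v,ray(n,u,v,.039).round(3),ray(n,u,v,.03).round(3))
E
```

```text
[0.543  0.2719 0.0844] err [-0.3 -0.3] [0.  0.3]
[0.5361 0.2468 0.0832] err [-1.2 -1. ] [0.  1.2]
[0.4371 0.2984 0.0825] err [-0.2 -0.1] [0.  0.2]
[0.4308 0.2724 0.0895] err [-0.4 -0.3] [0.  0.4]
[0.5244 0.1841 0.0824] err [-0.7 -0.6] [0.  0.8]
[0.518  0.1574 0.079 ] err [-0.7 -0.5] [0.  0.7]
[0.5023 0.0965 0.0807] err [-0.2 -0.1] [-0.   0.2]
[0.492  0.0689 0.0794] err [-0.6 -0.5] [-0.   0.7]
scene ((26.461137771606445, 15.46536922454834), (17.379453659057617, 34.990081787109375), 87.25949096679688) (9, 7, 37, 19) 311.46113777160645 175.46536922454834 [ 0.541 -0.221  0.039] [ 0.55  -0.232  0.03 ]
top ((25.402511596679688, 20.84721565246582), (29.784284591674805, 37.93973922729492), 111.5091781616211) (7, 5, 39, 32) 305.4025115966797 215.84721565246582 [ 0.547 -0.224  0.039] [ 0.551 -0.223  0.03 ]
```

Triangulated corners: heights 79–89 mm against 88 expected, pitch 90.5–91.3 mm against 90. This gives tins at L(.486,.273), M(.464,.186), R(.442,.099) with a length direction of −14°. The dish is at about (.545,−.223). I'll start with R.

```bash
cat >> h.py <<'E'
from scipy.spatial.transform import Rotation as Ro
def go(x,y,z,yaw):
    "rotvec and shift in tool axes to reach TCP x,y,z pointing down, tool x at yaw deg"
    o=bot.get_obs();A=Ro.from_quat(o["tool_rot"])
    B=Ro.from_euler("z",yaw,degrees=True)*Ro.from_euler("x",180,degrees=True)
    print("rv",(A.inv()*B).as_rotvec().round(4),"d",A.inv().apply(np.array([x,y,z])-o["eef_pos"]).round(4),"clk",o["clock"])
def st():
    o=bot.get_obs();print({k:np.round(o[k],3).tolist() for k in("clock","joint_pos","eef_pos","ft_force","ft_torque","grip_width","grasp_force")})
E
python3 -c "
from h import *
go(.442,.099,.2,166)"
```

```text
rv [-7.0000e-04 -2.5000e-03 -2.6495e+00] d [ 0.4528 -0.4869  0.0314] clk 0.1
```

Units first: shifts go in units of 25 mm. So -0.487 m is -19.48, 0.453 m is 18.12.

```bash
echo '0 0 -2.65 18.12 -19.48 1.24 0.085
0 0 -2.65 18.12 -19.48 1.24 0.085
0 0 -2.65 18.12 -19.48 1.24 0.085
0 0 -2.65 18.12 -19.48 1.24 0.085' > path.dat && python3 jog.py path.dat; python3 -c "
from h import *
st()"
```

```text
clock: 0.6
eef_pos: [0.243, -0.2639, 0.2193]
tool_rot: [0.877, 0.481, 0.0, -0.0]
ft_force: [0.8, 0.2, 0.3]
grip_width: 0.0849
grasp_force: 0.0
{'clock': 0.6, 'joint_pos': [-0.827, -0.035, -0.338, 1.267, 0.0, 1.312], 'eef_pos': [0.243, -0.264, 0.219], 'ft_force': [0.848, 0.209, 0.332], 'ft_torque': [0.014, -0.127, -0.011], 'grip_width': 0.085, 'grasp_force': 0.0}
```

```bash
python3 -c "
from h import *
go(.442,.099,.2,166)"
```

```text
rv [ 4.0000e-04 -3.0000e-04 -1.8943e+00] d [ 0.4129 -0.0274  0.0195] clk 0.6
```

Scaled: 0.413 m is 16.52, -0.027 m is -1.08.

```bash
echo '0 0 -1.894 16.52 -1.08 0.8 0.085
0 0 -1.894 16.52 -1.08 0.8 0.085
0 0 -1.894 16.52 -1.08 0.8 0.085
0 0 -1.894 16.52 -1.08 0.8 0.085
0 0 -1.894 16.52 -1.08 0.8 0.085
0 0 -1.894 16.52 -1.08 0.8 0.085
0 0 -1.894 16.52 -1.08 0.8 0.085
0 0 -1.894 16.52 -1.08 0.8 0.085
0 0 -1.894 16.52 -1.08 0.8 0.085
0 0 -1.894 16.52 -1.08 0.8 0.085' > path.dat && python3 jog.py path.dat; python3 - <<'E'
from h import *
st()
go(.442,.099,.042,166)
cs=[]
for n,b in(("scene",(190,300,160,260)),("top",(150,260,130,230))):
    im=bot.camera(n)[:,:,::-1];cv2.imwrite(f"pics/{n}1.png",im)
    cs.append(cv2.resize(im[b[2]:b[2]+100,b[0]:b[0]+110],None,fx=3.6,fy=3.6,interpolation=cv2.INTER_CUBIC))
cv2.imwrite("pics/d.png",np.hstack(cs))
E
```

```text
clock: 1.85
eef_pos: [0.4435, 0.0961, 0.1991]
tool_rot: [0.131, 0.991, -0.0, -0.001]
ft_force: [-0.2, -0.2, 0.3]
grip_width: 0.0849
grasp_force: 0.0
{'clock': 1.85, 'joint_pos': [0.213, 0.169, -0.172, 1.232, -0.0, 0.475], 'eef_pos': [0.444, 0.096, 0.199], 'ft_force': [-0.249, -0.186, 0.277], 'ft_torque': [0.002, 0.021, 0.001], 'grip_width': 0.085, 'grasp_force': 0.0}
rv [-0.0007 -0.0013 -0.0176] d [0.002  0.0025 0.1571] clk 1.85
```

View pics/d.png

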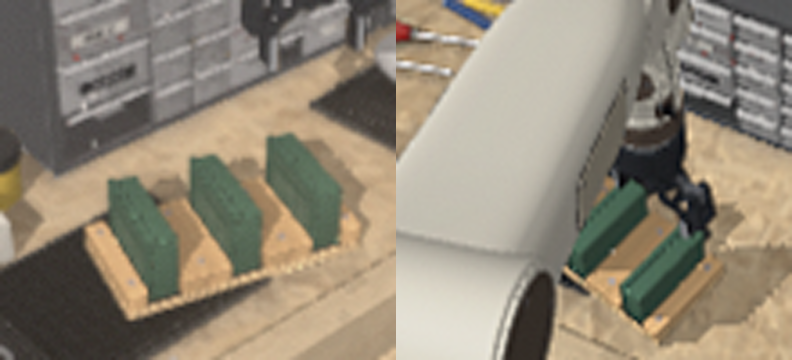

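Tin R is now clear in the top view: its top face runs from about (622,285)/(637,297) to (692,230)/(708,240) in the picture. Checking the position with a ray at z=0.088.

```bash
python3 - <<'E'
from h import *
im=cv2.imread("pics/top1.png")
c=[(622,285),(692,230),(708,240),(637,297)]
P=np.array([ray("top",150+(u-396)/3.6-.4,130+v/3.6-.4,.088)[:2] for u,v in c]);print(P.round(4),P.mean(0),proj("top",[.442,.099,.088]))
cv2.imwrite("pics/e.png",cv2.resize(im[165:225,190:260],None,fx=10,fy=10,interpolation=cv2.INTER_CUBIC))
E
```

```text
[[0.3934 0.1225]
 [0.4885 0.083 ]
 [0.4847 0.0608]
 [0.3875 0.1005]] [0.43850095 0.09167317] [223.14579539 201.17225086]
```

View pics/e.png

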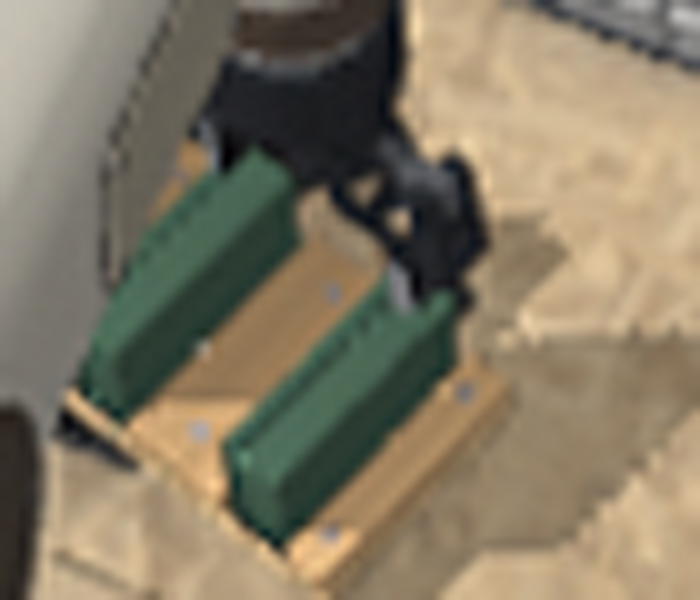

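```bash
echo '0 0 -0.017 0.08 -0.04 1.2 0.085
0 0 -0.017 0.08 -0.04 3.2 0.085
0 0 -0.017 0.08 -0.04 4.8 0.085
0 0 -0.017 0.08 -0.04 5.8 0.085
0 0 -0.017 0.08 -0.04 6.28 0.085
0 0 -0.017 0.08 -0.04 6.28 0.085' > path.dat && python3 jog.py path.dat; python3 -c "
from h import *
st()"
```

```text
clock: 2.7
eef_pos: [0.4413, 0.0954, 0.0423]
tool_rot: [0.126, 0.992, -0.0, -0.001]
ft_force: [0.4, -0.0, 1.3]
grip_width: 0.0849
grasp_force: 0.0
{'clock': 2.7, 'joint_pos': [0.213, 0.33, -0.418, 0.824, 0.0, 0.466], 'eef_pos': [0.441, 0.095, 0.042], 'ft_force': [0.418, -0.048, 1.251], 'ft_torque': [-0.021, -0.056, -0.038], 'grip_width': 0.085, 'grasp_force': 0.0}
```

```bash
echo '0 0 0 0 0 0 0.02
0 0 0 0 0 0 0.02
0 0 0 0 0 0 0.02
0 0 0 0 0 0 0.02
0 0 0 0 0 0 0.02
0 0 0 0 0 0 0.02' > path.dat && python3 jog.py path.dat; python3 -c "
from h import *
st()"
```

```text
clock: 3.45
eef_pos: [0.4433, 0.0975, 0.044]
tool_rot: [0.125, 0.992, 0.002, 0.001]
ft_force: [-0.4, 5.5, 4.8]
grip_width: 0.0302
grasp_force: 59.9
{'clock': 3.45, 'joint_pos': [0.214, 0.327, -0.416, 0.823, 0.004, 0.465], 'eef_pos': [0.443, 0.097, 0.044], 'ft_force': [-0.397, 5.541, 4.83], 'ft_torque': [1.402, -0.041, 0.023], 'grip_width': 0.03, 'grasp_force': 59.915}
```

Scaled: -0.2 m is -8, -0.16 m is -6.4.

```bash
echo '0 0 0 0 0 -0.4 0.02
0 0 0 0 0 -1.2 0.02
0 0 0 0 0 -2.4 0.02
0 0 0 0 0 -4.4 0.02
0 0 0 0 0 -6.4 0.02
0 0 0 0 0 -8 0.02
0 0 0 0 0 -8 0.02
0 0 0 0 0 -8 0.02' > path.dat && python3 jog.py path.dat; python3 -c "
from h import *
st()"
```

```text
clock: 4.45
eef_pos: [0.4405, 0.0951, 0.2409]
tool_rot: [0.126, 0.992, -0.001, -0.001]
ft_force: [-0.9, -0.1, -4.3]
grip_width: 0.0304
grasp_force: 61.7
{'clock': 4.45, 'joint_pos': [0.213, 0.141, -0.093, 1.339, -0.0, 0.465], 'eef_pos': [0.441, 0.095, 0.241], 'ft_force': [-0.946, -0.14, -4.316], 'ft_torque': [0.014, -0.006, -0.013], 'grip_width': 0.03, 'grasp_force': 61.74}
```

Scaled: -0.06 m is -2.4, 0.06 m is 2.4.

```bash
echo '0 0 0 2 0 0 0.02
0 0 0 -0.4 0 0 0.02
0 0 0 -2.4 0 0 0.02
0 0 0 0 0 0 0.02
0 0 0 2.4 0 0 0.02
0 0 0 0 0 0 0.02
0 0 0 -2.4 0 0 0.02
0 0 0 0 0 0 0.02
0 0 0 2.4 0 0 0.02
0 0 0 0 0 0 0.02' > path.dat && python3 jog.py path.dat >/dev/null
echo '0 0.18 0 0 0 0 0.02
0 0.25 0 0 0 0 0.02
0 0.25 0 0 0 0 0.02
0 0.25 0 0 0 0 0.02
0 0.2 0 0 0 0 0.02
0 0.12 0 0 0 0 0.02
0 0.05 0 0 0 0 0.02
0 0 0 0 0 0 0.02
0 0 0 0 0 0 0.02
0 0 0 0 0 0 0.02' > path.dat && python3 jog.py path.dat; python3 -c "
from h import *
st()"
echo '0 -0.18 0 0 0 0 0.02
0 -0.25 0 0 0 0 0.02
0 -0.25 0 0 0 0 0.02
0 -0.25 0 0 0 0 0.02
0 -0.2 0 0 0 0 0.02
0 -0.12 0 0 0 0 0.02
0 -0.05 0 0 0 0 0.02
0 0 0 0 0 0 0.02
0 0 0 0 0 0 0.02
0 0 0 0 0 0 0.02' > path.dat && python3 jog.py path.dat; python3 -c "
from h import *
st()"
```

```text
clock: 6.95
eef_pos: [0.4413, 0.0956, 0.243]
tool_rot: [0.125, 0.992, 0.0, 0.0]
ft_force: [0.6, -0.9, -3.8]
grip_width: 0.0301
grasp_force: 62.2
{'clock': 6.95, 'joint_pos': [0.213, 0.139, -0.09, 1.341, 0.0, 0.465], 'eef_pos': [0.441, 0.096, 0.243], 'ft_force': [0.58, -0.904, -3.774], 'ft_torque': [0.022, -0.035, 0.015], 'grip_width': 0.03, 'grasp_force': 62.213}
clock: 8.2
eef_pos: [0.4422, 0.0953, 0.2424]
tool_rot: [0.126, 0.992, -0.0, 0.0]
ft_force: [0.1, 0.2, -3.9]
grip_width: 0.03
grasp_force: 63.3
{'clock': 8.2, 'joint_pos': [0.212, 0.141, -0.09, 1.34, -0.0, 0.465], 'eef_pos': [0.442, 0.095, 0.242], 'ft_force': [0.084, 0.229, -3.899], 'ft_torque': [0.033, -0.027, -0.045], 'grip_width': 0.03, 'grasp_force': 63.275}
```

Tin R is quiet: the level torque is the same after tilting either way (a loose bearing would shift it by ~0.12). I'll put it back with a +2 mm correction in y.

Scaled: 0.198 m is 7.92, 0.002 m is 0.08.

```bash
echo '0 0 0 0 0.08 2 0.02
0 0 0 0 0.08 4 0.02
0 0 0 0 0.08 5.6 0.02
0 0 0 0 0.08 6.4 0.02
0 0 0 0 0.08 6.88 0.02
0 0 0 0 0.08 7.2 0.02
0 0 0 0 0.08 7.52 0.02
0 0 0 0 0.08 7.8 0.02
0 0 0 0 0.08 7.92 0.02
0 0 0 0 0.08 7.92 0.02' > path.dat && python3 jog.py path.dat; python3 -c "
from h import *
st()"
```

```text
clock: 9.45
eef_pos: [0.4425, 0.098, 0.0446]
tool_rot: [0.126, 0.992, 0.001, 0.0]
ft_force: [0.7, 4.4, -5.0]
grip_width: 0.0303
grasp_force: 63.2
{'clock': 9.45, 'joint_pos': [0.217, 0.328, -0.413, 0.829, 0.001, 0.469], 'eef_pos': [0.443, 0.098, 0.045], 'ft_force': [0.711, 4.375, -5.018], 'ft_torque': [0.814, -0.338, -0.144], 'grip_width': 0.03, 'grasp_force': 63.196}
```

Scaled: 0.002 m is 0.08, 0.001 m is 0.04.

```bash
echo '0 0 0 0 0.04 0.04 0.02
0 0 0 0 0.04 0.08 0.02
0 0 0 0 0.04 0.08 0.02' > path.dat && python3 jog.py path.dat; echo '0 0 0 0 0 0 0.085
0 0 0 0 0 0 0.085
0 0 0 0 0 0 0.085
0 0 0 0 0 0 0.085
0 0 0 0 0 0 0.085
0 0 0 0 0 -1.2 0.085
0 0 0 0 0 -3.2 0.085
0 0 0 0 0 -4 0.085
0 0 0 0 0 -4 0.085' > path.dat && python3 jog.py path.dat;  python3 -c "
from h import *
st();go(.465,.1855,.144,166)"
```

```text
clock: 9.82
eef_pos: [0.4427, 0.0981, 0.0442]
tool_rot: [0.126, 0.992, -0.0, 0.001]
ft_force: [-2.4, 0.1, 8.9]
grip_width: 0.0303
grasp_force: 65.1
clock: 10.95
eef_pos: [0.4439, 0.0987, 0.1442]
tool_rot: [0.126, 0.992, 0.001, 0.002]
ft_force: [-0.4, 0.5, -0.2]
grip_width: 0.0852
grasp_force: 0.0
{'clock': 10.95, 'joint_pos': [0.219, 0.209, -0.272, 1.085, -0.0, 0.471], 'eef_pos': [0.444, 0.099, 0.144], 'ft_force': [-0.391, 0.494, -0.165], 'ft_torque': [0.019, -0.019, -0.034], 'grip_width': 0.085, 'grasp_force': 0.0}
rv [ 0.0018  0.0038 -0.0075] d [0.0012 0.0893 0.0004] clk 10.95
```

Scaled: 0.1 m is 4, 0.089 m is 3.56.

```bash
echo '0 0 0 0.04 1.8 0 0.085
0 0 0 0.04 3.56 0 0.085
0 0 0 0.04 3.56 0.4 0.085
0 0 0 0.04 3.56 2 0.085
0 0 0 0.04 3.56 3.4 0.085
0 0 0 0.04 3.56 4 0.085
0 0 0 0.04 3.56 4 0.085' > path.dat && python3 jog.py path.dat; echo '0 0 0 0 0 0 0.02
0 0 0 0 0 0 0.02
0 0 0 0 0 0 0.02
0 0 0 0 0 0 0.02
0 0 0 0 0 0 0.02
0 0 0 0 0 0 0.02' > path.dat && python3 jog.py path.dat;  python3 -c "
from h import *
st()"
```

```text
clock: 11.82
eef_pos: [0.4622, 0.1838, 0.0412]
tool_rot: [0.126, 0.992, -0.001, -0.002]
ft_force: [-0.0, 0.0, 0.5]
grip_width: 0.0847
grasp_force: 0.0
clock: 12.58
eef_pos: [0.4648, 0.1857, 0.044]
tool_rot: [0.125, 0.992, 0.001, 0.001]
ft_force: [-0.2, 1.4, 5.7]
grip_width: 0.0301
grasp_force: 60.1
{'clock': 12.575, 'joint_pos': [0.38, 0.404, -0.293, 0.87, 0.001, 0.631], 'eef_pos': [0.465, 0.186, 0.044], 'ft_force': [-0.161, 1.393, 5.72], 'ft_torque': [0.374, 0.067, -0.003], 'grip_width': 0.03, 'grasp_force': 60.071}
```

Good grasp. I'll lift, shake and tilt-test tin M.

Scaled: -0.2 m is -8, -0.16 m is -6.4.

```bash
echo '0 0 0 0 0 -0.4 0.02
0 0 0 0 0 -1.2 0.02
0 0 0 0 0 -2.4 0.02
0 0 0 0 0 -4.4 0.02
0 0 0 0 0 -6.4 0.02
0 0 0 0 0 -8 0.02
0 0 0 0 0 -8 0.02
0 0 0 0 0 -8 0.02' > path.dat && python3 jog.py path.dat; python3 -c "
from h import *
st()"
echo '0 0 0 2 0 0 0.02
0 0 0 -0.4 0 0 0.02
0 0 0 -2.4 0 0 0.02
0 0 0 0 0 0 0.02
0 0 0 2.4 0 0 0.02
0 0 0 0 0 0 0.02
0 0 0 -2.4 0 0 0.02
0 0 0 0 0 0 0.02
0 0 0 2.4 0 0 0.02
0 0 0 0 0 0 0.02' > path.dat && python3 jog.py path.dat >/dev/null
echo '0 0.18 0 0 0 0 0.02
0 0.25 0 0 0 0 0.02
0 0.25 0 0 0 0 0.02
0 0.25 0 0 0 0 0.02
0 0.2 0 0 0 0 0.02
0 0.12 0 0 0 0 0.02
0 0.05 0 0 0 0 0.02
0 0 0 0 0 0 0.02
0 0 0 0 0 0 0.02
0 0 0 0 0 0 0.02' > path.dat && python3 jog.py path.dat; python3 -c "
from h import *
st()"
echo '0 -0.18 0 0 0 0 0.02
0 -0.25 0 0 0 0 0.02
0 -0.25 0 0 0 0 0.02
0 -0.25 0 0 0 0 0.02
0 -0.2 0 0 0 0 0.02
0 -0.12 0 0 0 0 0.02
0 -0.05 0 0 0 0 0.02
0 0 0 0 0 0 0.02
0 0 0 0 0 0 0.02
0 0 0 0 0 0 0.02' > path.dat && python3 jog.py path.dat; python3 -c "
from h import *
st()"
```

```text
clock: 13.58
eef_pos: [0.4626, 0.1842, 0.2413]
tool_rot: [0.126, 0.992, -0.001, -0.001]
ft_force: [-0.9, -0.7, -3.4]
grip_width: 0.0302
grasp_force: 61.1
{'clock': 13.575, 'joint_pos': [0.379, 0.235, 0.024, 1.362, -0.0, 0.631], 'eef_pos': [0.463, 0.184, 0.241], 'ft_force': [-0.922, -0.67, -3.386], 'ft_torque': [0.02, 0.032, -0.01], 'grip_width': 0.03, 'grasp_force': 61.133}
clock: 16.08
eef_pos: [0.4632, 0.185, 0.243]
tool_rot: [0.125, 0.992, 0.0, -0.0]
ft_force: [-0.1, 0.8, -2.8]
grip_width: 0.0304
grasp_force: 67.0
{'clock': 16.075, 'joint_pos': [0.38, 0.233, 0.026, 1.363, 0.0, 0.631], 'eef_pos': [0.463, 0.185, 0.243], 'ft_force': [-0.053, 0.811, -2.837], 'ft_torque': [-0.001, 0.055, -0.026], 'grip_width': 0.03, 'grasp_force': 66.957}
clock: 17.32
eef_pos: [0.4642, 0.1846, 0.2424]
tool_rot: [0.126, 0.992, -0.0, 0.0]
ft_force: [-0.3, 0.8, -3.4]
grip_width: 0.03
grasp_force: 67.1
{'clock': 17.325, 'joint_pos': [0.379, 0.235, 0.027, 1.362, -0.0, 0.631], 'eef_pos': [0.464, 0.185, 0.242], 'ft_force': [-0.322, 0.775, -3.404], 'ft_torque': [-0.014, -0.076, -0.005], 'grip_width': 0.03, 'grasp_force': 67.062}
```

The level torque moved from +0.055 to −0.076 N·m, about the 0.12 expected, so M looks like the rattler. One repeat to confirm.

```bash
echo '0 0.18 0 0 0 0 0.02
0 0.25 0 0 0 0 0.02
0 0.25 0 0 0 0 0.02
0 0.25 0 0 0 0 0.02
0 0.2 0 0 0 0 0.02
0 0.12 0 0 0 0 0.02
0 0.05 0 0 0 0 0.02
0 0 0 0 0 0 0.02
0 0 0 0 0 0 0.02
0 0 0 0 0 0 0.02' > path.dat && python3 jog.py path.dat; python3 -c "
from h import *
st();go(.545,-.223,.17,166)
for n in('scene','top'):
    cv2.imwrite(f'pics/{n}2.png',bot.camera(n)[:,:,::-1])
t=[cv2.resize(cv2.imread(f'pics/{n}2.png')[140:260,150:340],None,fx=2.1,fy=2.1,interpolation=cv2.INTER_CUBIC) for n in('scene','top')]
cv2.imwrite('pics/f.png',np.hstack(t))
"
```

```text
clock: 18.58
eef_pos: [0.4633, 0.1851, 0.2433]
tool_rot: [0.125, 0.992, 0.0, 0.0]
ft_force: [0.4, 0.4, -3.3]
grip_width: 0.0297
grasp_force: 67.2
{'clock': 18.575, 'joint_pos': [0.38, 0.233, 0.026, 1.363, 0.0, 0.631], 'eef_pos': [0.463, 0.185, 0.243], 'ft_force': [0.423, 0.386, -3.275], 'ft_torque': [0.015, 0.014, 0.018], 'grip_width': 0.03, 'grasp_force': 67.234}
rv [ 0.0007  0.0004 -0.0069] d [-0.1805 -0.375   0.0731] clk 18.575
```

View pics/f.png

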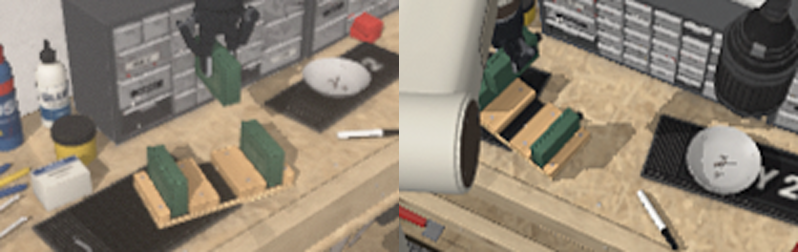

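The picture shows R standing back in its groove, M level in the gripper, and the dish clear. The readings are noisy, so I'll repeat the other tilt and sample several times.

```bash
S='from workcell import bot;print(bot.get_obs()["ft_torque"].round(3))'
for i in 1 2 3; do echo '0 0 0 0 0 0 0.02' > path.dat && python3 jog.py path.dat>/dev/null; python3 -c "$S"; done
echo '0 -0.18 0 0 0 0 0.02
0 -0.25 0 0 0 0 0.02
0 -0.25 0 0 0 0 0.02
0 -0.25 0 0 0 0 0.02
0 -0.2 0 0 0 0 0.02
0 -0.12 0 0 0 0 0.02
0 -0.05 0 0 0 0 0.02
0 0 0 0 0 0 0.02
0 0 0 0 0 0 0.02
0 0 0 0 0 0 0.02' > path.dat && python3 jog.py path.dat>/dev/null; python3 -c "$S"
for i in 1 2 3; do echo '0 0 0 0 0 0 0.02' > path.dat && python3 jog.py path.dat>/dev/null; python3 -c "$S"; done
```

```text
[0.014 0.016 0.044]
[-0.026  0.044  0.023]
[0.041 0.06  0.036]
[-0.013 -0.057  0.03 ]
[-0.008 -0.092  0.009]
[-0.063 -0.04  -0.03 ]
[-0.057  0.005 -0.002]
```

```bash
python3 - <<'E'
from h import *
for a,b in((128,240),(570,38)):print("cab",ray("scene",180+a/5,160+b/5,0).round(3))
for z in(.2,.3,.4,.5,.6,.8,1):
    X=ray("top",322,190,z);print(z,X.round(2),proj("scene",X).round(0))
go(.545,-.223,.16,166)
E
```

```text
cab [0.682 0.249 0.   ]
cab [ 0.683 -0.258  0.   ]
0.2 [ 0.6  -0.25  0.2 ] [310. 137.]
0.3 [ 0.54 -0.25  0.3 ] [324. 119.]
0.4 [ 0.48 -0.25  0.4 ] [339.  99.]
0.5 [ 0.42 -0.26  0.5 ] [356.  76.]
0.6 [ 0.36 -0.26  0.6 ] [377.  50.]
0.8 [ 0.25 -0.27  0.8 ] [428. -18.]
1 [ 0.13 -0.27  1.  ] [ 503. -116.]
rv [ 0.0003  0.0005 -0.007 ] d [-0.1804 -0.3749  0.0829] clk 20.675
```

```bash
python3 -c "
import cv2,numpy as np
a=cv2.imread('pics/scene2.png')[0:200,230:512];b=cv2.imread('pics/top2.png')[0:200,230:512]
cv2.imwrite('pics/g.png',np.hstack([cv2.resize(i,None,fx=1.4,fy=1.4) for i in(a,b)]))"
```

```text
(no output)
```

View pics/g.png

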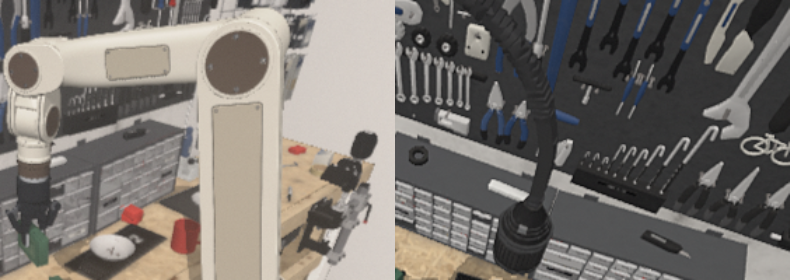

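The lamp can't be lower than about 0.75 m, since it doesn't show in the scene view, and the cabinet front is at x=0.683. The way to the dish is free.

Scaled: -0.05 m is -2, 0.05 m is 2.

```bash
echo '0 0 0 -0.4 -0.8 0 0.02
0 0 0 -1.2 -2.4 0 0.02
0 0 0 -2 -4.2 0 0.02
0 0 0 -3 -6.2 0 0.02
0 0 0 -4 -8.2 0 0.02
0 0 0 -4.8 -10.2 0 0.02
0 0 0 -5.8 -12.2 0.4 0.02
0 0 0 -6.6 -13.8 1.2 0.02
0 0 0 -7.04 -14.6 2 0.02
0 0 0 -7.2 -15 2.6 0.02' > path.dat && python3 jog.py path.dat; echo '0 0 0 0 0 0.4 0.02
0 0 0 0 0 0.72 0.02
0 0 0 0 0 0.72 0.02
0 0 0 0 0 0.72 0.02' > path.dat && python3 jog.py path.dat; python3 - <<'E'
from h import *
st();go(.545,-.223,.16,166)
for n in('scene','top'): cv2.imwrite(f'pics/{n}3.png',bot.camera(n)[:,:,::-1])
t=[cv2.resize(cv2.imread(f'pics/{n}3.png')[100:260,225:355],None,fx=3,fy=3,interpolation=cv2.INTER_CUBIC) for n in('scene','top')]
cv2.imwrite('pics/i.png',np.hstack(t))
E
```

```text
clock: 21.92
eef_pos: [0.5442, -0.2236, 0.176]
tool_rot: [0.126, 0.992, 0.0, -0.001]
ft_force: [0.4, 1.2, -2.6]
grip_width: 0.0299
grasp_force: 67.3
clock: 22.42
eef_pos: [0.545, -0.2225, 0.1605]
tool_rot: [0.125, 0.992, -0.0, 0.001]
ft_force: [0.0, -0.3, -2.8]
grip_width: 0.0301
grasp_force: 67.3
{'clock': 22.425, 'joint_pos': [-0.388, 0.452, 0.122, 1.24, 0.0, -0.137], 'eef_pos': [0.545, -0.223, 0.16], 'ft_force': [0.016, -0.338, -2.767], 'ft_torque': [-0.01, -0.046, 0.035], 'grip_width': 0.03, 'grasp_force': 67.295}
rv [-0.0001  0.0012 -0.0063] d [-0.0001 -0.0004  0.0005] clk 22.425
```

View pics/i.png

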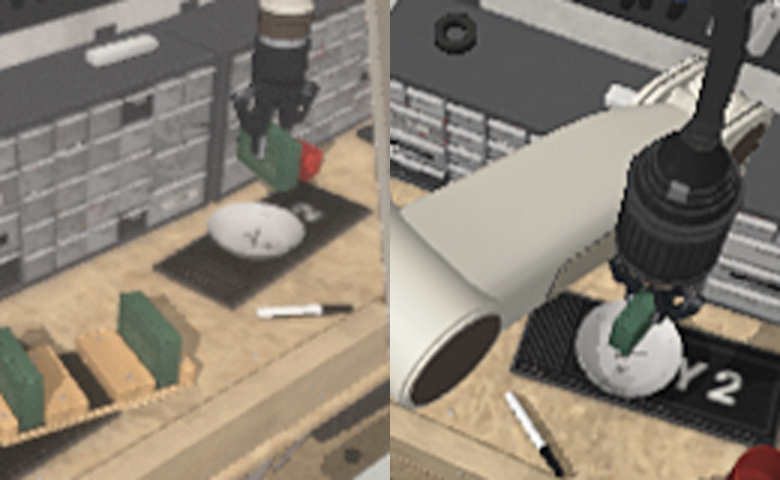

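The tin hangs level above the dish, and R and L stand in their grooves. Quick numeric check of the tin's offset in the grip, using its visible lower corners.

```bash
python3 - <<'E'
from h import *
c=np.array([.545,-.2225,0]);a=np.radians(165.6);x=np.array([np.cos(a),np.sin(a),0]);y=np.array([np.sin(a),-np.cos(a),0])
for z in(.13,.204):
  for i in(1,-1):
    for j in(1,-1):
      p=proj("scene",c+i*.0565*x+j*.0155*y+[0,0,z]);print(z,i,j,((p-[225,100])*3).round(0))
im=cv2.imread("pics/scene3.png");k=cv2.inRange(cv2.cvtColor(im,cv2.COLOR_BGR2HSV),(60,60,20),(95,255,255));k[:135]=0;k[165:]=0;k[:,:300]=0;k[:,327:]=0
print(cv2.boundingRect(k),[(v-[225,100][i])*3 for i,v in enumerate(cv2.boundingRect(k)[:2])])
E
```

```text
0.13 1 1 [277. 191.]
0.13 1 -1 [296. 187.]
0.13 -1 1 [234. 156.]
0.13 -1 -1 [252. 152.]
0.204 1 1 [283. 144.]
0.204 1 -1 [302. 140.]
0.204 -1 1 [239. 111.]
0.204 -1 -1 [257. 107.]
(0, 0, 0, 0) [-675, -300]
```

The tin corners match the prediction to within a few millimetres, so it is centred in the grip, and its bottom is about 90 mm above the dish rim. Handing in.

```bash
echo '0 0 0 0 0 0 0.02
0 0 0 0 0 0 0.02
0 0 0 0 0 0 0.02' > path.dat && python3 jog.py path.dat; python3 -c "
from workcell import bot
print(bot.job_done())"
```

```text
clock: 22.9
eef_pos: [0.5445, -0.2232, 0.1597]
tool_rot: [0.126, 0.992, 0.0, 0.0]
ft_force: [-0.1, 0.2, -3.4]
grip_width: 0.0301
grasp_force: 67.3
the job is handed in; nothing more can be done
None
```

I handed in the job at 22.9 s holding the middle tin, whose balance shifted about 0.09 N·m between tilts as a loose bearing's would, still and upright about 90 mm above the dish rim; the right-hand tin tested quiet and is back down in its groove, and I never lifted the left-hand one because the rattler was already found.

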